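# Pin and bolt the press bed's cover plate

### The arm

A 6-joint arm with a two-finger parallel gripper is mounted at the origin on the work surface. World frame = base frame: x ahead of the robot, y to its left, z up, the work surface at z = 0. Lengths are in mm, angles in degrees, forces in N, time in s.
With the tool pointing down it reaches from about 425 to 950 mm from the base axis. Payload 3.5 kg.
Tool frame: the origin (TCP) lies midway between the tips of the shut fingers; the grasp point (between the pads) lies r.hold_point_z behind it (r.hold_point_z is the distance from the TCP to the grasp point, in mm); z points along the fingers, y is the line along which they close (so a half turn about z gives the same grasp; the last joint's range is limited). The gripper opens to 85 mm and grips with 20 to 120 N. Pads are 22 mm wide; open, the fingers measure 114 mm over their backs; the gripper's body (76 mm by 85 mm) begins 54 mm behind the grasp point. The pads swing forward as they close: fully open they stand 13 mm farther back than shut.
Start: joints at [62.223, 16.404, 90.338, -0, 73.258, -8.594], TCP at [221.755, 637.519, 231.325] pointing down, gripper open.
Joint ranges: [-158.93, 158.93], [-51.34, 127.21], [12.03, 142.37], [-87.48, 267.48], [13.55, 161.25], [-162.69, 162.69]. Speed limits (degrees/s): [159.86, 159.86, 180, 180, 180, 180].

### API

Orientations are given as [roll, pitch, yaw] about the fixed x, y, z axes, in that order (R = Rz(yaw) Ry(pitch) Rx(roll)).
In Python, from rig import r gives the robot as it stands.
- The arm moves only by the tool move_arm, never from a script. Its argument "motion" is a list of rows, each an object with "linear": the shift along the tool's x, y, z in units of 25 mm (1.0 is 25 mm), a list of three; "twist": the turn, a rotation vector about the tool's x, y, z in units of 6 degrees (1.0 is 6 degrees), a list of three; "claw": the opening, from 0 (shut) to 1 (fully open). A call has exactly 5 rows; each row is the pose to reach, as a shift and turn from the pose commanded when the call began, along the tool's axes at that moment; what a row does not reach only later rows make up. A row lasts 1/12 s, in which the tool goes at most 41.7 mm and 7.16 degrees, less where a joint would pass 70% of its speed; a pose out of reach is approached as far as the arm can. A call with a gripper value outside its range is refused whole. The fingers move at their own pace and stop on an object; the grip force is fixed at half the most. Time passes only in rows, so rows that repeat a pose let the fingers close, or fill a call up. It gives the time, the measured TCP pose, the force, the opening and the grip force at its end, in the units of the state.
- r.sense(): the state, without advancing time (a new reading comes with each control period).
- r.grab_frame(name): name is "scene" or "side" or "wrist"; returns a dict with "image" (384x512x3 uint8, red, green, blue), "fov_y" (degrees; the focal length in pixels is half the picture's height over the tangent of half this angle, whatever the lens; pixels are square), "cx", "cy" (the principal point, pixels), "dist_coeffs" ([k1, k2, p1, p2, k3] as OpenCV has them; the pictures are not rectified), "rvec" (rotation vector, rad) and "tvec" (3), from world to camera coordinates, as OpenCV has them; the wrist camera has in their place "mount" (4x4, takes a point from camera to tool coordinates, whose origin is the TCP and whose axes are the flange's). Camera axes: x right, y down, z forward; pixel columns grow to the right and rows downward; lengths in mm; the calibration is good to about 2 mm. A picture is of the moment at which its call begins: read the wrist's pose just before it. There is no depth.
- r.hand_in(): hands the job in; it is judged then, once.
The state is a dict: "time_s": time; "joint_positions": joint angles; "qd": joint speeds; "joint_torque": joint torques, N m; "tcp_pos": TCP position; "eef_rot": TCP orientation; "ft_force": force on the tool from outside, world axes, zero at the start; "ft_torque": the same for the moment, N m; "finger_gap": opening from 0.0 (shut) to 1.0 (fully open); "grasp_force": force on a finger pad.
Only numpy, scipy, OpenCV 4.12 (cv2) and the standard library are available. Lean on these libraries where they do the work, as an engineer would, in place of code of your own. Each camera call takes 0.05 s, during which the arm holds its last target. There are 200 camera calls.

### The job

The steel cover plate on the green sole-press bed has swung askew about its one fitted bolt. First push the tapered drift pin from the wooden stand down through the open hole at the plate's free end into the bed until its flange sits flat on the plate, which lines the holes up; then, leaving the pin in, drop the large hex-headed bolt fully home, flange flat on the plate, in the middle hole.

Things in the scene. Friction and masses are not known exactly. Their poses are not given: they have to be found in the camera images.
- bed: Fixed green block, 100 (x) x 290 (y) x 74 mm high; origin at its underside's centre, z up. Through holes: middle (0, 0), 24 mm wide, for the bolt; end (0, +100 mm), 28 mm, for the pin. On it a steel plate 90 x 280 x 10 mm with the same holes, top 84 mm above the table, turning on a fitted hex bolt at (0, -100 mm).
- plate (a joint): Plate's angle a about its fitted bolt, anticlockwise from above; 0: holes in line. In bed axes its end hole is at (-200 sin a, -100 + 200 cos a) mm, middle hole at half that radius. Starts 0.045 to 0.055, so the end holes are 9 to 11 mm apart: a pin aimed half-way between enters both. About 1 N sideways at the free end turns it; it stays where left.
- drift_grip (a point): Loose drift pin: middle of its slender plain round grip, 22 mm wide, 44 tall. Flange 44 mm wide, 6 thick, underside 28 mm below this point; then a 25 mm shank, 40 long, and a 40 mm taper to a 6 mm nose, 108 mm below. Hangs upright in a wooden stand: top at 100 mm, sides along this point's x, y, four holes 95 mm apart in a square. Not needed there: wing screw, blunt peg with ball knob.
- bolt_grip (a point): Loose large bolt: middle of its hex head, 33 mm over corners (one pair near this point's x), 29 over flats, 36 tall. Flange 44 mm wide, 6 thick, underside 24 mm below this point; then a 20 mm shank 45 long, the last 12 mm tapering to a 10 mm nose, 69 mm below. Hangs upright by its flange in another hole of the same wooden stand.
Not all that is in view belongs to the job. Leave any blue or pink look-alike of the part that bears drift_grip alone.

How it is judged (in metres and radians):
On the way, in this order (a step that is already met when the one before it is completed fails the run):
1. the drift pin is fully home in the end hole, with the plate in line and the bolt not yet in (x of drift_grip in the frame of bed between -0.008 and 0.008 m and y of drift_grip in the frame of bed between 0.092 and 0.108 m and z of drift_grip in the frame of bed between 0.106 and 0.118 m and angle between drift_grip's own z axis and vertical below 0.15 rad and value of joint plate between -0.03 and 0.03 rad and not (x of bolt_grip in the frame of bed between -0.008 and 0.008 m and y of bolt_grip in the frame of bed between -0.008 and 0.008 m and z of bolt_grip in the frame of bed between 0.102 and 0.114 m and angle between bolt_grip's own z axis and vertical below 0.15 rad)), for 0.2 s.
2. the large bolt is fully home in the middle hole, the pin still in (x of drift_grip in the frame of bed between -0.008 and 0.008 m and y of drift_grip in the frame of bed between 0.092 and 0.108 m and z of drift_grip in the frame of bed between 0.106 and 0.118 m and angle between each of drift_grip, bolt_grip's own z axis and vertical below 0.15 rad and x of bolt_grip in the frame of bed between -0.008 and 0.008 m and y of bolt_grip in the frame of bed between -0.008 and 0.008 m and z of bolt_grip in the frame of bed between 0.102 and 0.114 m and value of joint plate between -0.03 and 0.03 rad), for 0.2 s.
At the end, for the whole second after the job is handed in: Drift pin in the end hole and large bolt in the middle hole, each upright within 0.15 rad, within 8 mm of its hole's axis and its flange within 6 mm of flat on the plate; the plate within 0.03 rad of in line (all of step 2); the robot touches nothing.
It also fails if it takes over 64 s, if anything falls off the work surface, if the arm or the gripper's body presses on something with over 40 N, if the wrist force passes 120 N, or if a joint passes its speed limit or range.

## Working session

There is one attempt and no reset: what is moved stays moved. The work goes in short steps, Python scripts to look and compute and a tool call to move; the robot and the scene stay as the last step left them, time stands still between calls to the robot, and variables do not carry over. Pictures are saved under pics/ and viewed, at most 10 in all, crops included, and the job is handed in when it is done.

Besides the shell and the picture viewer there is one more tool, called after "Call:" by a JSON object that holds its "method" and its "body". move_arm: Moves the arm, as the interface text tells. Its arguments: {"type":"object","properties":{"motion":{"type":"array","items":{"type":"object","properties":{"linear":{"type":"array","items":{"type":"number"}},"twist":{"type":"array","items":{"type":"number"}},"claw":{"type":"number"}}}}},"required":["motion"]}

```bash
mkdir -p pics; ls; cat > h.py <<'E'
import numpy as np, cv2
from scipy.spatial.transform import Rotation as Ro
from rig import r
def cam(f,s=None):
    h=f["image"].shape[0]; fo=h/2/np.tan(np.radians(f["fov_y"])/2)
    K=np.array([[fo,0,f["cx"]],[0,fo,f["cy"]],[0,0,1]]); d=np.array(f["dist_coeffs"],float)
    if "mount" in f:
        T=np.eye(4); T[:3,:3]=Ro.from_euler("xyz",s["eef_rot"],degrees=True).as_matrix(); T[:3,3]=s["tcp_pos"]
        W=T@np.array(f["mount"]); R=W[:3,:3].T; t=-R@W[:3,3]
    else:
        R=cv2.Rodrigues(np.array(f["rvec"],float))[0]; t=np.array(f["tvec"],float).ravel()
    return K,d,R,t
def ray(c,p):
    K,d,R,t=c; u=cv2.undistortPoints(np.array(p,float).reshape(-1,1,2),K,d).reshape(-1,2)
    v=np.c_[u,np.ones(len(u))]@R; return -R.T@t,v
def onz(c,p,z):
    o,v=ray(c,p); return o+v*((z-o[2])/v[:,2])[:,None]
def proj(c,P):
    K,d,R,t=c; return cv2.projectPoints(np.array(P,float).reshape(-1,1,3),cv2.Rodrigues(R)[0],t,K,d)[0].reshape(-1,2)
E
python3 - <<'E'
from h import *
s=r.sense(); print(s, r.hold_point_z)
import pickle
fs={}
for n in("scene","side","wrist"):
    fs[n]=f=r.grab_frame(n); c=cam(f,s); print(n,f["fov_y"],-c[2].T@c[3],c[2][2])
    cv2.imwrite(f"pics/{n}0.png",f["image"][...,::-1])
print(fs["wrist"]["mount"])
pickle.dump((s,fs),open("f0.pkl","wb"))
E
```

```text
pics
{'time_s': 0.0, 'joint_positions': array([ 6.22251979e+01,  1.64540869e+01,  9.04231383e+01,  8.62022120e-04,
        7.32573946e+01, -8.59511545e+00]), 'qd': array([ 0.13582123, -0.0017265 ,  0.01401026, -0.03020885, -0.03059058,
       -0.08386818]), 'joint_torque': array([ 2.65811541e-03, -4.05975652e+01, -2.92626232e+01,  3.99616511e-05,
        5.74182108e-03,  1.06730377e-05]), 'tcp_pos': array([221.42760985, 636.95534245, 229.9365239 ]), 'eef_rot': array([-1.79867015e+02, -2.09346871e-02,  1.60820040e+02]), 'ft_force': array([ 0.24806971, -0.8830436 , -0.68489655]), 'ft_torque': array([0.01134785, 0.04070898, 0.00854165]), 'grasp_force': 0.0, 'finger_gap': 0.9987579380451379} 18.700000000000003
scene 45.70920125748067 [1290.66403762 -576.44513454  711.15272484] [-0.68451592  0.48311558 -0.54592791]
side 43.485923521491216 [ 115.99115256 -768.13286298  660.1446382 ] [ 0.42646539  0.71149271 -0.55848491]
wrist 62.899546509812645 [147.20127653 664.26252088 372.91069621] [ 0.29001312 -0.10305931 -0.95145739]
[[ 1.19526632e-03 -9.51346352e-01 -3.08121227e-01  7.91297632e+01]
 [ 9.99999259e-01  1.20803476e-03  1.49311256e-04  1.07356458e+00]
 [ 2.30174435e-04 -3.08121177e-01  9.51347091e-01 -1.42948146e+02]
 [ 0.00000000e+00  0.00000000e+00  0.00000000e+00  1.00000000e+00]]
```

View pics/scene0.png

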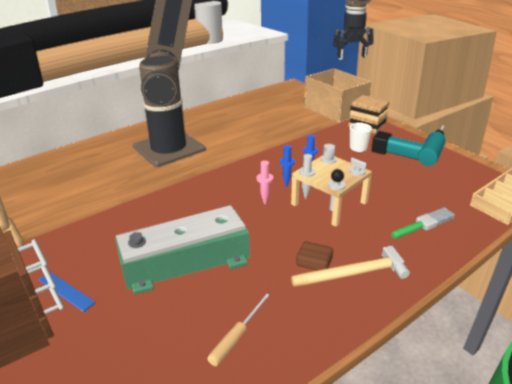

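View pics/side0.png

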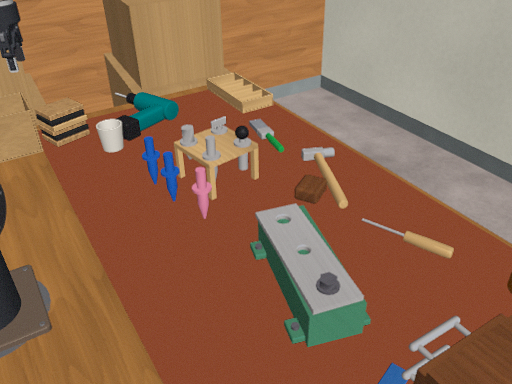

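View pics/wrist0.png

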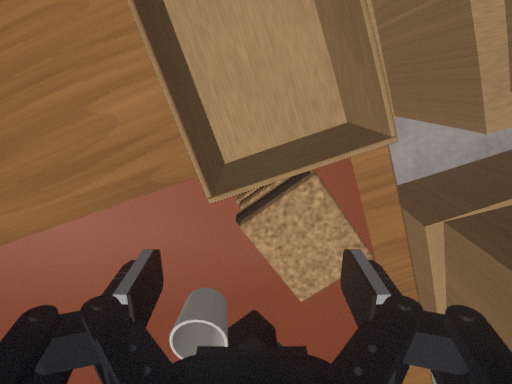

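The scene view shows the bed at (185,245) and the stand at (330,175). The side view shows the bed at (305,270) and the stand at (215,145). The wrist view only shows the box. I'll enlarge the stand and the bed.

```bash
python3 - <<'E'
from h import *
a=cv2.imread("pics/scene0.png");b=cv2.imread("pics/side0.png")
def cr(i,x,y,w):return cv2.resize(i[y:y+w*3//4,x:x+w],(400,300),interpolation=cv2.INTER_CUBIC)
cv2.imwrite("pics/crop.png",np.vstack([np.hstack([cr(a,282,135,100),cr(b,165,110,100)]),np.hstack([cr(a,105,195,160),cr(b,232,195,160)])]))
E
```

```text
(no output)
```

View pics/crop.png

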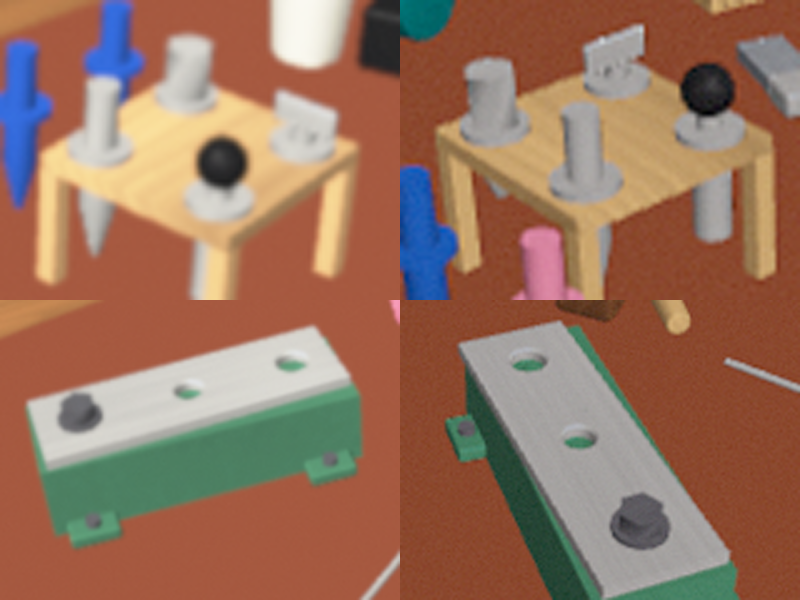

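```bash
python3 - <<'E'
from h import *
import pickle
s,fs=pickle.load(open("f0.pkl","rb"));A=cam(fs["scene"]);B=cam(fs["side"])
P={"pin":((307.7,156),(210.5,137),150),"pinfl":((307,171.7),(210.5,155.2),106),"bolt":((329.2,146.2),(187.5,126.7),142),"boltfl":((328.5,159),(188.5,141.3),106),"knob":((336.7,184.5),(242.5,142),106),"wing":((358,170.5),(219,130),106),
"end":((221.8,220.2),(283.2,219.4),84),"mid":((180.2,231.4),(303.6,249.8),84),"piv":((137,240.6),(328,285.8),88)}
for n,(a,b,z) in P.items():
    o1,v1=ray(A,[a]);o2,v2=ray(B,[b]);k=np.linalg.lstsq(np.c_[v1[0],-v2[0]],o2-o1,rcond=None)[0]
    print(n,onz(A,[a],z)[0][:2].round(1),onz(B,[b],z)[0][:2].round(1),((o1+v1[0]*k[0]+o2+v2[0]*k[1])/2).round(1))
E
```

```text
pin [540.5 138.8] [538.9 136.6] [539.9 139.2 149.1]
pinfl [544.  135.7] [532.9 131.9] [537.4 141.9 100.3]
bolt [524.8 232.3] [523.7 231.2] [524.3 232.8 141.4]
boltfl [529.7 228.1] [519.5 224.6] [523.5 234.6 100.7]
knob [636.7 151.7] [628.6 146.9] [633.  155.4 101.8]
wing [622.5 245.4] [611.5 237.3] [617.6 250.9 100.2]
end [ 558.8 -141. ] [ 551.4 -142.9] [ 554.4 -138.5   80.1]
mid [ 536.6 -238.8] [ 530.8 -238.8] [ 532.7 -236.7   81.1]
piv [ 511.8 -333.7] [ 507.8 -337.5] [ 509.8 -334.1   85.5]
```

The crop shows the slender pin at scene (307,165), the hex bolt at (329,153) and the plate holes at scene (222,220) and (180,231). I'll move to a hover above the pin.

Call:
{"method": "move_arm", "body": {"motion": [{"linear": [-0.93,-0.73,0],"twist": [0,0,0],"claw": 0.65},{"linear": [-1.86,-1.46,0],"twist": [0,0,0],"claw": 0.65},{"linear": [-2.79,-2.2,0],"twist": [0,0,0],"claw": 0.65},{"linear": [-3.72,-2.93,0],"twist": [0,0,0],"claw": 0.65},{"linear": [-4.65,-3.66,0],"twist": [0,0,0],"claw": 0.65}]}}

```text
time_s: 0.57
tcp_pos: [301.8, 511.6, 230.8]
eef_rot: [-180.0, -0.0, 160.8]
ft_force: [-0.1, 0.5, 1.0]
finger_gap: 0.647
grasp_force: 0.0
```

Call:
{"method": "move_arm", "body": {"motion": [{"linear": [-0.93,-0.73,0],"twist": [0,0,0],"claw": 0.65},{"linear": [-1.86,-1.46,0],"twist": [0,0,0],"claw": 0.65},{"linear": [-2.79,-2.2,0],"twist": [0,0,0],"claw": 0.65},{"linear": [-3.72,-2.93,0],"twist": [0,0,0],"claw": 0.65},{"linear": [-4.65,-3.66,0],"twist": [0,0,0],"claw": 0.65}]}}

```text
time_s: 0.98
tcp_pos: [381.5, 386.9, 231.0]
eef_rot: [-180.0, -0.0, 160.8]
ft_force: [0.6, -0.4, 0.2]
finger_gap: 0.648
grasp_force: 0.0
```

Call:
{"method": "move_arm", "body": {"motion": [{"linear": [-0.93,-0.73,0],"twist": [0,0,0],"claw": 0.65},{"linear": [-1.86,-1.46,0],"twist": [0,0,0],"claw": 0.65},{"linear": [-2.79,-2.2,0],"twist": [0,0,0],"claw": 0.65},{"linear": [-3.72,-2.93,0],"twist": [0,0,0],"claw": 0.65},{"linear": [-4.65,-3.66,0],"twist": [0,0,0],"claw": 0.65}]}}

```text
time_s: 1.4
tcp_pos: [461.3, 262.3, 231.1]
eef_rot: [-180.0, -0.0, 160.8]
ft_force: [1.4, 1.0, -0.6]
finger_gap: 0.652
grasp_force: 0.0
```

Call:
{"method": "move_arm", "body": {"motion": [{"linear": [-1.2,-0.9,0],"twist": [0,0,0],"claw": 0.65},{"linear": [-2.4,-1.8,0],"twist": [0,0,0],"claw": 0.65},{"linear": [-3.6,-2.8,0],"twist": [0,0,0],"claw": 0.65},{"linear": [-4.65,-3.66,0],"twist": [0,0,0],"claw": 0.65},{"linear": [-4.65,-3.66,0],"twist": [0,0,0],"claw": 0.65}]}}

```text
time_s: 1.82
tcp_pos: [543.1, 134.3, 231.1]
eef_rot: [-179.9, 0.1, 160.5]
ft_force: [-0.1, 1.0, -0.5]
finger_gap: 0.646
grasp_force: 0.0
```

```bash
python3 - <<'E'
from h import *
r.grab_frame("side")
s=r.sense();f=r.grab_frame("wrist");c=cam(f,s);print(s["tcp_pos"],s["eef_rot"])
im=f["image"][...,::-1].copy();cv2.imwrite("pics/w1.png",im)
import pickle;pickle.dump((s,f),open("f1.pkl","wb"))
print(proj(c,[[540,138.5,150],[540,138.5,106],[524.2,232,142]]))
E
```

```text
[541.73264329 136.50865395 230.91292562] [-1.79974935e+02 -2.64708735e-02  1.60546091e+02]
[[251.67656938 196.89211045]
 [251.66538661 180.80450718]
 [363.49000692 134.77580779]]
```

View pics/w1.png

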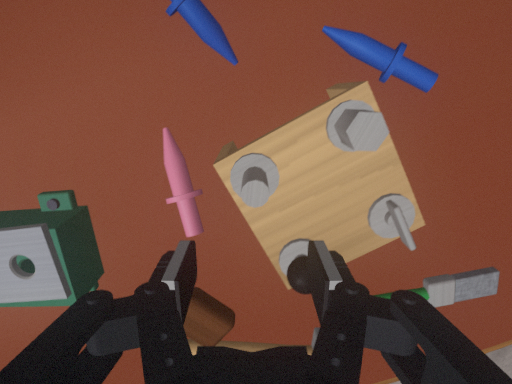

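The wrist view shows the pin's flange centre at (254.5,180) and its top at about (255,193). The bolt's flange is at (354,127), and the end hole is at (22,265).

```bash
python3 - <<'E'
from h import *
import pickle
s,f=pickle.load(open("f1.pkl","rb"));c=cam(f,s)
for p,z in(((254.5,180),106),((255.5,194),150),((354,127),106),((22,265),84)):print(onz(c,[p],z)[0].round(1))
E
```

```text
[540.1 141.1 106. ]
[538.8 142.  150. ]
[523.9 236.4 106. ]
[ 552.5 -135.9   84. ]
```

Call:
{"method": "move_arm", "body": {"motion": [{"linear": [0.06,0.05,0.7],"twist": [0,0,0],"claw": 0.65},{"linear": [0.06,0.05,1.5],"twist": [0,0,0],"claw": 0.65},{"linear": [0.06,0.05,2.3],"twist": [0,0,0],"claw": 0.65},{"linear": [0.06,0.05,3.0],"twist": [0,0,0],"claw": 0.65},{"linear": [0.06,0.05,3.5],"twist": [0,0,0],"claw": 0.65}]}}

```text
time_s: 2.33
tcp_pos: [537.8, 142.2, 141.7]
eef_rot: [-180.0, -0.2, 160.9]
ft_force: [-0.0, -0.9, 0.3]
finger_gap: 0.654
grasp_force: 0.0
```

Call:
{"method": "move_arm", "body": {"motion": [{"linear": [0,0,0.5],"twist": [0,0,0],"claw": 0.65},{"linear": [0,0,1.0],"twist": [0,0,0],"claw": 0.65},{"linear": [0,0,1.25],"twist": [0,0,0],"claw": 0.65},{"linear": [0,0,1.25],"twist": [0,0,0],"claw": 0.65},{"linear": [0,0,1.25],"twist": [0,0,0],"claw": 0.5}]}}

```text
time_s: 2.75
tcp_pos: [539.8, 140.8, 112.7]
eef_rot: [180.0, 0.0, 160.8]
ft_force: [0.2, 0.8, 0.3]
finger_gap: 0.523
grasp_force: 0.0
```

Call:
{"method": "move_arm", "body": {"motion": [{"linear": [0,0,0],"twist": [0,0,0],"claw": 0.1},{"linear": [0,0,0],"twist": [0,0,0],"claw": 0},{"linear": [0,0,0],"twist": [0,0,0],"claw": 0},{"linear": [0,0,0],"twist": [0,0,0],"claw": 0},{"linear": [0,0,0],"twist": [0,0,0],"claw": 0}]}}

```text
time_s: 3.17
tcp_pos: [540.6, 140.7, 113.9]
eef_rot: [180.0, 0.1, 160.8]
ft_force: [-0.5, -0.7, 3.8]
finger_gap: 0.24
grasp_force: 58.7
```

Call:
{"method": "move_arm", "body": {"motion": [{"linear": [0,0,-0.4],"twist": [0,0,0],"claw": 0},{"linear": [0,0,-1.3],"twist": [0,0,0],"claw": 0},{"linear": [0,0,-2.4],"twist": [0,0,0],"claw": 0},{"linear": [0,0,-3.5],"twist": [0,0,0],"claw": 0},{"linear": [0,0,-4.4],"twist": [0,0,0],"claw": 0}]}}

```text
time_s: 3.58
tcp_pos: [539.1, 140.8, 223.8]
eef_rot: [-180.0, -0.1, 160.8]
ft_force: [0.9, 0.0, -1.9]
finger_gap: 0.239
grasp_force: 59.2
```

Call:
{"method": "move_arm", "body": {"motion": [{"linear": [-0.2,-0.4,0],"twist": [0,0,0],"claw": 0},{"linear": [-0.5,-1.2,0],"twist": [0,0,0],"claw": 0},{"linear": [-0.9,-2.2,0],"twist": [0,0,0],"claw": 0},{"linear": [-1.3,-3.2,0],"twist": [0,0,0],"claw": 0},{"linear": [-1.76,-4.2,0],"twist": [0,0,0],"claw": 0}]}}

```text
time_s: 4.0
tcp_pos: [545.0, 25.7, 219.9]
eef_rot: [-179.9, -0.2, 160.9]
ft_force: [0.3, 0.1, -3.7]
finger_gap: 0.238
grasp_force: 59.4
```

Call:
{"method": "move_arm", "body": {"motion": [{"linear": [-0.4,-1.0,0],"twist": [0,0,0],"claw": 0},{"linear": [-0.9,-2.0,0],"twist": [0,0,0],"claw": 0},{"linear": [-1.3,-3.0,0],"twist": [0,0,0],"claw": 0},{"linear": [-1.6,-3.8,0],"twist": [0,0,0],"claw": 0},{"linear": [-1.76,-4.1,0],"twist": [0,0,0],"claw": 0}]}}

```text
time_s: 4.42
tcp_pos: [553.1, -87.2, 220.0]
eef_rot: [-179.9, -0.2, 160.6]
ft_force: [-0.5, 0.1, -2.6]
finger_gap: 0.244
grasp_force: 59.3
```

Call:
{"method": "move_arm", "body": {"motion": [{"linear": [0,0,0],"twist": [0,0,0],"claw": 0},{"linear": [0,0,0],"twist": [0,0,0],"claw": 0},{"linear": [0,0,0],"twist": [0,0,0],"claw": 0},{"linear": [0,0,0],"twist": [0,0,0],"claw": 0},{"linear": [0,0,0],"twist": [0,0,0],"claw": 0}]}}

```text
time_s: 4.83
tcp_pos: [554.5, -83.0, 222.4]
eef_rot: [180.0, -0.0, 160.9]
ft_force: [0.7, -0.7, -2.9]
finger_gap: 0.243
grasp_force: 59.3
```

```bash
python3 - <<'E'
from h import *
s=r.sense();f=r.grab_frame("wrist");print(s["tcp_pos"],s["eef_rot"])
cv2.imwrite("pics/w2.png",cv2.resize(f["image"][...,::-1],(800,600),interpolation=cv2.INTER_CUBIC))
import pickle;pickle.dump((s,f),open("f2.pkl","wb"))
E
```

```text
[554.5181024  -83.03399132 222.42563973] [ 1.79989714e+02 -1.61291559e-02  1.60911271e+02]
```

View pics/w2.png

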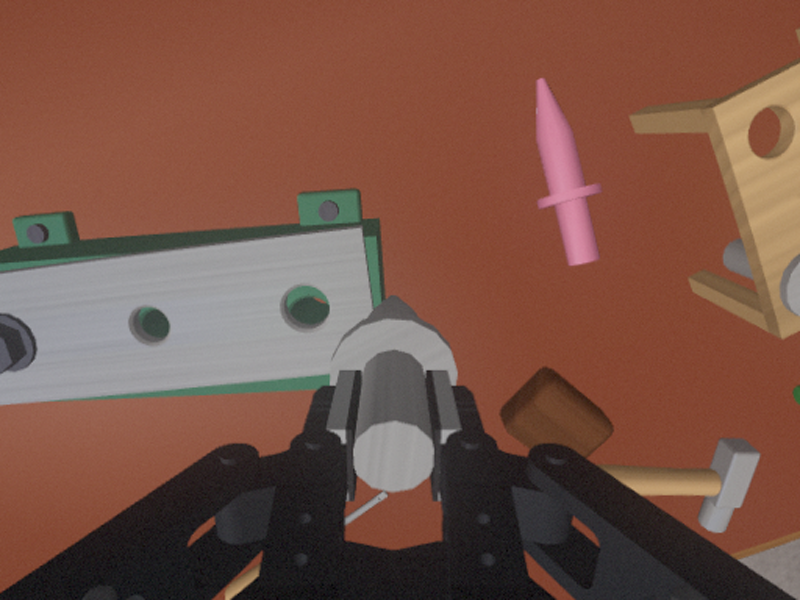

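The wrist view (800 px wide) shows the plate's end hole at (305,306), the middle hole at (150,324.5) and the pin's nose near (395,298). The pin hangs upright in the gripper.

```bash
python3 - <<'E'
from h import *
import pickle
s,f=pickle.load(open("f2.pkl","rb"));c=cam(f,s);k=.64
e,m=[onz(c,[np.array(p)*k],84)[0] for p in((305,306),(150,324.5))]
print("end",e,"mid",m,np.linalg.norm(e-m))
d=(e-m)/np.linalg.norm(e-m);pv=e-200*d
for a in(.045,.05,.055):
    C,S=np.cos(a),np.sin(a); db=np.array([C*d[0]+S*d[1],-S*d[0]+C*d[1],0])
    print(a,"bed end",pv+200*db,"bed mid",pv+100*db,np.degrees(np.arctan2(d[1],d[0])))
print("nose px",proj(c,[[*s["tcp_pos"][:2],130]])/k)
g=onz(c,[np.array(p)*k for p in((381,222),(384,290),(378,222))],74);print(g)
E
```

```text
end [ 553.03471398 -137.71030565   84.        ] mid [ 532.54114589 -234.89528987   84.        ] 99.32224066948395
0.045 bed end [ 561.79630086 -139.76479523   84.        ] bed mid [ 536.78209445 -236.58570969   84.        ] 78.09239111349746
0.05 bed end [ 562.76388062 -140.01735677   84.        ] bed mid [ 537.26588433 -236.71199046   84.        ] 78.09239111349746
0.055 bed end [ 563.73018548 -140.27475303   84.        ] bed mid [ 537.74903676 -236.84068859   84.        ] 78.09239111349746
nose px [[390.54882229 304.5128698 ]]
[[521.41110268 -77.8469723   74.        ]
 [561.91288556 -90.15648279  74.        ]
 [520.82797701 -79.53507774  74.        ]]
```

Call:
{"method": "move_arm", "body": {"motion": [{"linear": [-0.3,-0.7,0],"twist": [0,0,0],"claw": 0},{"linear": [-0.65,-1.5,0.2],"twist": [0,0,0],"claw": 0},{"linear": [-0.87,-2.02,0.7],"twist": [0,0,0],"claw": 0},{"linear": [-0.87,-2.02,1.2],"twist": [0,0,0],"claw": 0},{"linear": [-0.87,-2.02,1.4],"twist": [0,0,0],"claw": 0}]}}

```text
time_s: 5.3
tcp_pos: [557.1, -138.6, 184.4]
eef_rot: [179.9, -0.3, 160.7]
ft_force: [0.1, 0.8, -3.5]
finger_gap: 0.238
grasp_force: 59.4
```

Call:
{"method": "move_arm", "body": {"motion": [{"linear": [0,0,0.2],"twist": [0,0,0],"claw": 0},{"linear": [0,0,0.5],"twist": [0,0,0],"claw": 0},{"linear": [0,0,0.8],"twist": [0,0,0],"claw": 0},{"linear": [0,0,1.1],"twist": [0,0,0],"claw": 0},{"linear": [0,0,1.3],"twist": [0,0,0],"claw": 0}]}}

```text
time_s: 5.72
tcp_pos: [558.4, -138.5, 154.0]
eef_rot: [180.0, -0.0, 160.8]
ft_force: [1.1, -0.7, -1.9]
finger_gap: 0.242
grasp_force: 59.5
```

Call:
{"method": "move_arm", "body": {"motion": [{"linear": [-0.03,0.01,0.2],"twist": [0,0,0],"claw": 0},{"linear": [-0.08,0.01,0.4],"twist": [0,0,0],"claw": 0},{"linear": [-0.13,0.02,0.6],"twist": [0,0,0],"claw": 0},{"linear": [-0.18,0.03,0.8],"twist": [0,0,0],"claw": 0},{"linear": [-0.18,0.03,0.9],"twist": [0,0,0],"claw": 0}]}}

```text
time_s: 6.13
tcp_pos: [563.3, -140.1, 132.0]
eef_rot: [-180.0, 0.0, 160.8]
ft_force: [0.3, -1.1, -1.0]
finger_gap: 0.241
grasp_force: 59.6
```

Call:
{"method": "move_arm", "body": {"motion": [{"linear": [0,0,0.15],"twist": [0,0,0],"claw": 0},{"linear": [0,0,0.3],"twist": [0,0,0],"claw": 0},{"linear": [0,0,0.4],"twist": [0,0,0],"claw": 0},{"linear": [0,0,0.5],"twist": [0,0,0],"claw": 0},{"linear": [0,0,0.5],"twist": [0,0,0],"claw": 0}]}}

```text
time_s: 6.55
tcp_pos: [563.9, -140.5, 120.3]
eef_rot: [-180.0, 0.2, 160.8]
ft_force: [3.7, -3.3, -2.4]
finger_gap: 0.242
grasp_force: 59.5
```

Call:
{"method": "move_arm", "body": {"motion": [{"linear": [0,0,0.15],"twist": [0,0,0],"claw": 0},{"linear": [0,0,0.3],"twist": [0,0,0],"claw": 0},{"linear": [0,0,0.45],"twist": [0,0,0],"claw": 0},{"linear": [0,0,0.6],"twist": [0,0,0],"claw": 0},{"linear": [0,0,0.7],"twist": [0,0,0],"claw": 0}]}}

```text
time_s: 6.97
tcp_pos: [564.1, -140.5, 102.9]
eef_rot: [-180.0, 0.2, 160.8]
ft_force: [3.3, -3.4, -0.3]
finger_gap: 0.24
grasp_force: 59.8
```

Call:
{"method": "move_arm", "body": {"motion": [{"linear": [0,0,0.08],"twist": [0,0,0],"claw": 0},{"linear": [0,0,0.15],"twist": [0,0,0],"claw": 0},{"linear": [0,0,0.2],"twist": [0,0,0],"claw": 0},{"linear": [0,0,0.22],"twist": [0,0,0],"claw": 0},{"linear": [0,0,0.22],"twist": [0,0,0],"claw": 0}]}}

```text
time_s: 7.38
tcp_pos: [564.3, -140.5, 98.0]
eef_rot: [-180.0, 0.2, 160.8]
ft_force: [2.9, -4.4, 1.9]
finger_gap: 0.24
grasp_force: 60.2
```

Call:
{"method": "move_arm", "body": {"motion": [{"linear": [0,0,0.04],"twist": [0,0,0],"claw": 0},{"linear": [0,0,0.08],"twist": [0,0,0],"claw": 0},{"linear": [0,0,0.08],"twist": [0,0,0],"claw": 0},{"linear": [0,0,0.08],"twist": [0,0,0],"claw": 0},{"linear": [0,0,0.08],"twist": [0,0,0],"claw": 0}]}}

```text
time_s: 7.8
tcp_pos: [564.6, -140.7, 97.8]
eef_rot: [-180.0, 0.2, 160.8]
ft_force: [0.1, -4.2, 8.9]
finger_gap: 0.244
grasp_force: 61.0
```

Call:
{"method": "move_arm", "body": {"motion": [{"linear": [0,0,0],"twist": [0,0,0],"claw": 0.3},{"linear": [0,0,0],"twist": [0,0,0],"claw": 0.5},{"linear": [0,0,0],"twist": [0,0,0],"claw": 0.65},{"linear": [0,0,0],"twist": [0,0,0],"claw": 0.65},{"linear": [0,0,0],"twist": [0,0,0],"claw": 0.65}]}}

```text
time_s: 8.22
tcp_pos: [562.2, -139.1, 94.1]
eef_rot: [180.0, -0.2, 160.8]
ft_force: [-0.1, -0.4, -0.5]
finger_gap: 0.65
grasp_force: 0.0
```

Call:
{"method": "move_arm", "body": {"motion": [{"linear": [0,0,-0.4],"twist": [0,0,0],"claw": 0.65},{"linear": [0,0,-1.2],"twist": [0,0,0],"claw": 0.65},{"linear": [0,0,-2.4],"twist": [0,0,0],"claw": 0.65},{"linear": [0,0,-3.6],"twist": [0,0,0],"claw": 0.65},{"linear": [0,0,-4.8],"twist": [0,0,0],"claw": 0.65}]}}

```text
time_s: 8.63
tcp_pos: [562.7, -139.5, 216.7]
eef_rot: [180.0, -0.0, 160.8]
ft_force: [0.7, -0.7, 0.3]
finger_gap: 0.65
grasp_force: 0.0
```

```bash
python3 - <<'E'
from h import *
s=r.sense();f=r.grab_frame("wrist");g=r.grab_frame("side");print(s["tcp_pos"],s["eef_rot"])
a=f["image"][...,::-1];b=g["image"][190:350,210:390,::-1]
cv2.imwrite("pics/w3.png",np.hstack([cv2.resize(a,(500,375)),cv2.resize(b,(300,267)).copy() if 0 else cv2.copyMakeBorder(cv2.resize(b,(300,267)),0,108,0,0,cv2.BORDER_CONSTANT)]))
import pickle;pickle.dump((s,f,g),open("f3.pkl","wb"))
E
```

```text
[ 562.6958092  -139.49687635  216.71538831] [ 1.79983932e+02 -4.45402216e-02  1.60817557e+02]
```

View pics/w3.png

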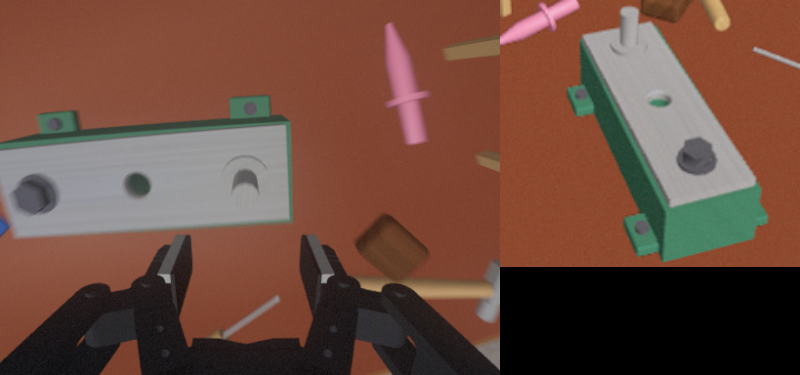

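The pin is home and the plate is in line. The middle hole is at wrist-panel pixel (137,185), and its dark bore shows the holes line up. Next is the bolt.

Call:
{"method": "move_arm", "body": {"motion": [{"linear": [0.3,0.6,0],"twist": [0,0,0],"claw": 0.7},{"linear": [0.7,1.5,0],"twist": [0,0,0],"claw": 0.7},{"linear": [1.15,2.5,0],"twist": [0,0,0],"claw": 0.7},{"linear": [1.6,3.5,0],"twist": [0,0,0],"claw": 0.7},{"linear": [2.13,4.55,0],"twist": [0,0,0],"claw": 0.7}]}}

```text
time_s: 9.15
tcp_pos: [549.6, -13.9, 214.8]
eef_rot: [-180.0, -0.1, 160.8]
ft_force: [-0.2, 0.8, 0.5]
finger_gap: 0.7
grasp_force: 0.0
```

Call:
{"method": "move_arm", "body": {"motion": [{"linear": [0.45,0.95,0],"twist": [0,0,0],"claw": 0.7},{"linear": [0.9,1.9,0],"twist": [0,0,0],"claw": 0.7},{"linear": [1.3,2.8,0],"twist": [0,0,0],"claw": 0.7},{"linear": [1.7,3.7,0],"twist": [0,0,0],"claw": 0.7},{"linear": [2.13,4.55,0],"twist": [0,0,0],"claw": 0.7}]}}

```text
time_s: 9.57
tcp_pos: [536.6, 111.5, 214.8]
eef_rot: [-180.0, -0.1, 160.8]
ft_force: [0.3, -0.5, -0.7]
finger_gap: 0.699
grasp_force: 0.0
```

Call:
{"method": "move_arm", "body": {"motion": [{"linear": [0.45,0.95,0],"twist": [0,0,-0.95],"claw": 0.7},{"linear": [0.9,1.9,0],"twist": [0,0,-1.9],"claw": 0.7},{"linear": [1.4,3.0,0],"twist": [0,0,-2.85],"claw": 0.7},{"linear": [1.9,4.0,0],"twist": [0,0,-3.8],"claw": 0.7},{"linear": [2.13,4.54,0],"twist": [0,0,-4.77],"claw": 0.7}]}}

```text
time_s: 9.98
tcp_pos: [523.0, 237.4, 214.7]
eef_rot: [179.9, -0.1, -170.2]
ft_force: [-0.7, -0.2, -0.4]
finger_gap: 0.702
grasp_force: 0.0
```

Call:
{"method": "move_arm", "body": {"motion": [{"linear": [0,0,0],"twist": [0,0,0],"claw": 0.7},{"linear": [0,0,0],"twist": [0,0,0],"claw": 0.7},{"linear": [0,0,0],"twist": [0,0,0],"claw": 0.7},{"linear": [0,0,0],"twist": [0,0,0],"claw": 0.7},{"linear": [0,0,0],"twist": [0,0,0],"claw": 0.7}]}}

```text
time_s: 10.4
tcp_pos: [524.4, 233.8, 215.0]
eef_rot: [-180.0, -0.0, -170.7]
ft_force: [0.0, -0.1, -0.7]
finger_gap: 0.699
grasp_force: 0.0
```

```bash
python3 - <<'E'
from h import *
import pickle
s,f,g=pickle.load(open("f3.pkl","rb"));c=cam(f,s);print("mid",onz(c,[(140.3,189.4)],84)[0])
s=r.sense();f=r.grab_frame("wrist");print(s["tcp_pos"],s["eef_rot"])
cv2.imwrite("pics/w4.png",cv2.resize(f["image"][60:300,110:430,::-1],(640,480)))
pickle.dump((s,f),open("f4.pkl","wb"))
print((proj(cam(f,s),[[524.2,234.7,106],[524.2,234.7,142]])-[110,60])*2)
E
```

```text
mid [ 536.91257548 -238.67753678   84.        ]
[524.40039558 233.76061456 215.02238998] [-1.79991563e+02 -1.28327377e-02 -1.70692536e+02]
[[282.58490777 255.96540708]
 [282.53202264 285.24592459]]
```

View pics/w4.png

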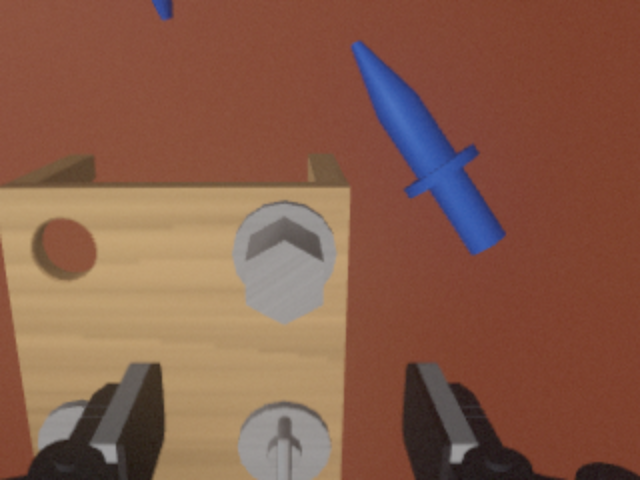

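The bolt's flange is at (285,253), within about 1 mm of the predicted spot, and its flats lie square to the fingers. I'll descend and grip.

Call:
{"method": "move_arm", "body": {"motion": [{"linear": [0,0,0.6],"twist": [0,0,0],"claw": 0.7},{"linear": [0,0.02,1.3],"twist": [0,0,0],"claw": 0.7},{"linear": [0,0.03,2.0],"twist": [0,0,0],"claw": 0.7},{"linear": [0,0.04,2.6],"twist": [0,0,0],"claw": 0.7},{"linear": [0,0.04,3.1],"twist": [0,0,0],"claw": 0.7}]}}

```text
time_s: 10.87
tcp_pos: [523.8, 235.0, 136.3]
eef_rot: [-180.0, -0.1, -170.6]
ft_force: [-0.0, -0.7, 0.0]
finger_gap: 0.7
grasp_force: 0.0
```

Call:
{"method": "move_arm", "body": {"motion": [{"linear": [0,0,0.4],"twist": [0,0,0],"claw": 0.7},{"linear": [0,0,0.8],"twist": [0,0,0],"claw": 0.7},{"linear": [0,0,1.06],"twist": [0,0,0],"claw": 0.7},{"linear": [0,0,1.06],"twist": [0,0,0],"claw": 0.7},{"linear": [0,0,1.06],"twist": [0,0,0],"claw": 0.5}]}}

```text
time_s: 11.28
tcp_pos: [524.2, 235.7, 111.1]
eef_rot: [180.0, -0.0, -170.6]
ft_force: [0.4, -0.6, 0.1]
finger_gap: 0.577
grasp_force: 0.0
```

Call:
{"method": "move_arm", "body": {"motion": [{"linear": [0,0,0],"twist": [0,0,0],"claw": 0.1},{"linear": [0,0,0],"twist": [0,0,0],"claw": 0},{"linear": [0,0,0],"twist": [0,0,0],"claw": 0},{"linear": [0,0,0],"twist": [0,0,0],"claw": 0},{"linear": [0,0,0],"twist": [0,0,0],"claw": 0}]}}

```text
time_s: 11.7
tcp_pos: [525.0, 236.0, 112.4]
eef_rot: [180.0, 0.1, -170.6]
ft_force: [-0.1, 0.2, 3.8]
finger_gap: 0.368
grasp_force: 60.1
```

Call:
{"method": "move_arm", "body": {"motion": [{"linear": [0,0,-0.4],"twist": [0,0,0],"claw": 0},{"linear": [0,0,-1.3],"twist": [0,0,0],"claw": 0},{"linear": [0,0,-2.4],"twist": [0,0,0],"claw": 0},{"linear": [0,0,-3.5],"twist": [0,0,0],"claw": 0},{"linear": [0,0,-4.4],"twist": [0,0,0],"claw": 0}]}}

```text
time_s: 12.12
tcp_pos: [523.5, 235.8, 222.3]
eef_rot: [180.0, -0.1, -170.6]
ft_force: [1.0, -0.6, -0.8]
finger_gap: 0.368
grasp_force: 59.8
```

Call:
{"method": "move_arm", "body": {"motion": [{"linear": [0.1,-0.6,0],"twist": [0,0,0],"claw": 0},{"linear": [0.2,-1.5,0],"twist": [0,0,0],"claw": 0},{"linear": [0.35,-2.5,0],"twist": [0,0,0],"claw": 0},{"linear": [0.5,-3.6,0],"twist": [0,0,0],"claw": 0},{"linear": [0.64,-4.69,0],"twist": [0,0,0],"claw": 0}]}}

```text
time_s: 12.53
tcp_pos: [526.3, 116.7, 220.2]
eef_rot: [180.0, -0.1, -170.5]
ft_force: [0.9, -0.4, -2.9]
finger_gap: 0.365
grasp_force: 59.9
```

Call:
{"method": "move_arm", "body": {"motion": [{"linear": [0.13,-0.95,0],"twist": [0,0,0],"claw": 0},{"linear": [0.26,-1.9,0],"twist": [0,0,0],"claw": 0},{"linear": [0.38,-2.8,0],"twist": [0,0,0],"claw": 0},{"linear": [0.5,-3.75,0],"twist": [0,0,0],"claw": 0},{"linear": [0.64,-4.69,0],"twist": [0,0,0],"claw": 0}]}}

```text
time_s: 12.95
tcp_pos: [529.9, -1.6, 220.2]
eef_rot: [179.9, -0.1, -170.6]
ft_force: [0.2, -0.3, -2.0]
finger_gap: 0.368
grasp_force: 59.9
```

Call:
{"method": "move_arm", "body": {"motion": [{"linear": [0.13,-0.95,0],"twist": [0,0,0],"claw": 0},{"linear": [0.26,-1.9,0],"twist": [0,0,0],"claw": 0},{"linear": [0.38,-2.8,0],"twist": [0,0,0],"claw": 0},{"linear": [0.5,-3.75,0],"twist": [0,0,0],"claw": 0},{"linear": [0.64,-4.69,0],"twist": [0,0,0],"claw": 0}]}}

```text
time_s: 13.37
tcp_pos: [533.5, -119.7, 220.2]
eef_rot: [179.9, -0.1, -170.6]
ft_force: [0.7, 0.1, -2.5]
finger_gap: 0.37
grasp_force: 59.9
```

Call:
{"method": "move_arm", "body": {"motion": [{"linear": [0.15,-1.0,0],"twist": [0,0,0],"claw": 0},{"linear": [0.3,-2.2,0],"twist": [0,0,0],"claw": 0},{"linear": [0.45,-3.3,0],"twist": [0,0,0],"claw": 0},{"linear": [0.56,-4.2,0],"twist": [0,0,0],"claw": 0},{"linear": [0.63,-4.69,0],"twist": [0,0,0],"claw": 0}]}}

```text
time_s: 13.78
tcp_pos: [537.3, -239.3, 220.2]
eef_rot: [179.9, -0.1, -170.7]
ft_force: [1.1, 0.7, -2.0]
finger_gap: 0.37
grasp_force: 60.0
```

Call:
{"method": "move_arm", "body": {"motion": [{"linear": [0,0,0.2],"twist": [0,0,0],"claw": 0},{"linear": [0,0,0.8],"twist": [0,0,0],"claw": 0},{"linear": [0,0,1.5],"twist": [0,0,0],"claw": 0},{"linear": [0,0,2.2],"twist": [0,0,0],"claw": 0},{"linear": [0,0,2.8],"twist": [0,0,0],"claw": 0}]}}

```text
time_s: 14.2
tcp_pos: [537.3, -235.2, 149.1]
eef_rot: [179.8, -0.1, -170.5]
ft_force: [1.0, 0.6, -2.5]
finger_gap: 0.367
grasp_force: 60.0
```

Call:
{"method": "move_arm", "body": {"motion": [{"linear": [0,0,0],"twist": [0,0,0],"claw": 0},{"linear": [0,0,0.2],"twist": [0,0,0],"claw": 0},{"linear": [0,0,0.4],"twist": [0,0,0],"claw": 0},{"linear": [0,0,0.6],"twist": [0,0,0],"claw": 0},{"linear": [0,0,0.8],"twist": [0,0,0],"claw": 0}]}}

```text
time_s: 14.62
tcp_pos: [538.6, -237.4, 131.7]
eef_rot: [-179.9, 0.1, -170.5]
ft_force: [0.0, -0.0, -2.6]
finger_gap: 0.37
grasp_force: 60.0
```

Call:
{"method": "move_arm", "body": {"motion": [{"linear": [0,0,0.15],"twist": [0,0,0],"claw": 0},{"linear": [0,0,0.3],"twist": [0,0,0],"claw": 0},{"linear": [0,0,0.45],"twist": [0,0,0],"claw": 0},{"linear": [0,0,0.5],"twist": [0,0,0],"claw": 0},{"linear": [0,0,0.5],"twist": [0,0,0],"claw": 0}]}}

```text
time_s: 15.03
tcp_pos: [537.8, -237.2, 118.0]
eef_rot: [180.0, -0.0, -170.6]
ft_force: [-0.7, 0.2, -2.4]
finger_gap: 0.366
grasp_force: 60.0
```

Call:
{"method": "move_arm", "body": {"motion": [{"linear": [0,0,0.15],"twist": [0,0,0],"claw": 0},{"linear": [0,0,0.3],"twist": [0,0,0],"claw": 0},{"linear": [0,0,0.5],"twist": [0,0,0],"claw": 0},{"linear": [0,0,0.65],"twist": [0,0,0],"claw": 0},{"linear": [0,0,0.75],"twist": [0,0,0],"claw": 0}]}}

```text
time_s: 15.45
tcp_pos: [537.7, -237.1, 98.9]
eef_rot: [180.0, -0.0, -170.6]
ft_force: [-0.6, 0.1, -2.6]
finger_gap: 0.365
grasp_force: 60.0
```

Call:
{"method": "move_arm", "body": {"motion": [{"linear": [0,0,0.06],"twist": [0,0,0],"claw": 0},{"linear": [0,0,0.12],"twist": [0,0,0],"claw": 0},{"linear": [0,0,0.18],"twist": [0,0,0],"claw": 0},{"linear": [0,0,0.22],"twist": [0,0,0],"claw": 0},{"linear": [0,0,0.22],"twist": [0,0,0],"claw": 0}]}}

```text
time_s: 15.87
tcp_pos: [539.1, -237.7, 96.4]
eef_rot: [-179.9, 0.1, -170.6]
ft_force: [-1.3, 0.8, 4.3]
finger_gap: 0.365
grasp_force: 60.6
```

Flange contact is felt, so I'll release and retreat.

Call:
{"method": "move_arm", "body": {"motion": [{"linear": [0,0,0.03],"twist": [0,0,0],"claw": 0},{"linear": [0,0,0.03],"twist": [0,0,0],"claw": 0.4},{"linear": [0,0,0.03],"twist": [0,0,0],"claw": 0.55},{"linear": [0,0,0.03],"twist": [0,0,0],"claw": 0.65},{"linear": [0,0,0.03],"twist": [0,0,0],"claw": 0.65}]}}

```text
time_s: 16.28
tcp_pos: [538.0, -237.4, 93.4]
eef_rot: [-180.0, -0.0, -170.6]
ft_force: [0.2, -0.2, -0.9]
finger_gap: 0.649
grasp_force: 0.0
```

Call:
{"method": "move_arm", "body": {"motion": [{"linear": [0,0,-0.3],"twist": [0,0,0],"claw": 0.65},{"linear": [0,0,-1.2],"twist": [0,0,0],"claw": 0.65},{"linear": [0,0,-2.4],"twist": [0,0,0],"claw": 0.65},{"linear": [0,0,-3.6],"twist": [0,0,0],"claw": 0.65},{"linear": [0,0,-4.6],"twist": [0,0,0],"claw": 0.65}]}}

```text
time_s: 16.7
tcp_pos: [538.4, -237.6, 211.2]
eef_rot: [-179.9, 0.1, -170.6]
ft_force: [1.2, 0.2, 0.5]
finger_gap: 0.645
grasp_force: 0.0
```

```bash
python3 - <<'E'
from h import *
s=r.sense();f=r.grab_frame("wrist");g=r.grab_frame("side");print(s["tcp_pos"],s["ft_force"])
a=f["image"][...,::-1];b=g["image"][190:350,210:390,::-1]
cv2.imwrite("pics/w5.png",np.hstack([cv2.resize(a,(500,375)),cv2.copyMakeBorder(cv2.resize(b,(300,267)),0,108,0,0,cv2.BORDER_CONSTANT)]))
E
```

```text
[ 538.39974503 -237.57471281  211.16450706] [1.2231935  0.24806375 0.47956765]
```

View pics/w5.png

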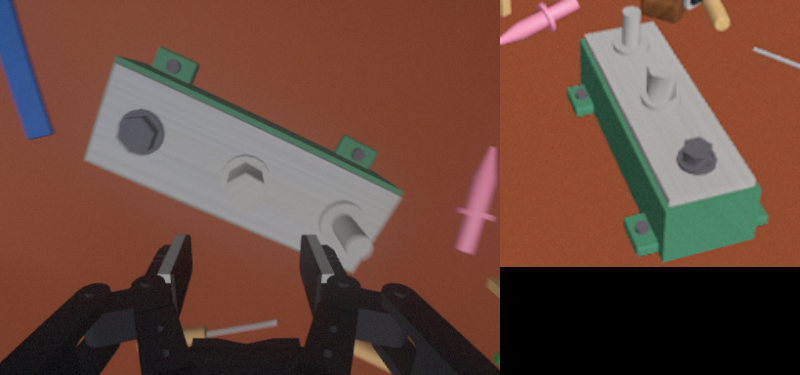

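The picture shows the pin's flange at (345,220) and the bolt's flange at (245,175), both flat on the aligned plate. The gripper is clear of everything.

```bash
python3 -c "
from rig import r
print(r.hand_in())"
```

```text
the job is handed in; nothing more can be done
None
```

The job is handed in: in the last pictures the drift pin and the large bolt both sit flange-flat in their holes, the plate is in line and the gripper is clear; the hand-in returned no verdict.

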